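# Close the loaded curing drawer and start the cure

### The arm

A 6-joint arm with a two-finger parallel gripper is mounted at the origin on the work surface. World frame = base frame: x ahead of the robot, y to its left, z up, the work surface at z = 0. Lengths are in m, angles in rad, forces in N, time in s.
With the tool pointing down it reaches from about 0.375 to 0.9 m from the base axis. Payload 3.1 kg.
Tool frame: the origin (TCP) lies on the centre line of the jaws, within the pads' length; the fingertips stand ctrl.tcp_to_tips ahead of it and the grasp point (between the pads) lies 3 mm ahead of it (ctrl.tcp_to_tips is the distance from the TCP to the fingertips, in m); z points along the fingers, y is the line along which they close (so a half turn about z gives the same grasp; the last joint's range is limited). The gripper opens to 85 mm and grips with 20 to 120 N. Pads are 22 mm wide; open, the fingers measure 114 mm over their backs; the gripper's body (76 mm by 85 mm) begins 54 mm behind the grasp point. The pads swing forward as they close: fully open they stand 13 mm farther back than shut.
Start: joints at [1.056, 0.527, 1.433, -0, 1.181, -0.178], TCP at [0.206, 0.59, 0.253] pointing down, gripper open.
Joint ranges: [-3.08, 3.08], [-0.75, 2.2], [0.22, 2.44], [-1.43, 4.57], [0, 2.65], [-2.85, 2.85]. Speed limits (rad/s): [2.79, 2.79, 3.14, 3.14, 3.14, 3.14].

### API

Orientations are given as a unit quaternion [w, x, y, z].
In Python, from bench import ctrl, claw, optics, sign_off, monitor gives the robot as it stands. The module is installed in compiled form; this text tells all that it offers. Calls block until the motion is done:
- ctrl.move_pose(position, orientation): joint-space move of the TCP to a pose.
- ctrl.move_linear(position, attitude=None, speed=0.15, contact_N=None): straight line of the TCP; attitude=None keeps the orientation; speed is the mean speed in m/s. With contact_N (N) it stops when the force on the tool has changed by that much, and returns True; else False.
- ctrl.move_joints(angles): joint-space move.
- claw.gripper_to(opening): finger opening in m; the grip force is fixed at half the most; returns when the fingers have stopped.
- ctrl.sleep(seconds).
- ctrl.ik(position, orientation): joint angles nearest the present ones, or None.
- optics.snapshot(name): name is "scene" or "top" or "wrist"; returns a dict with "frame" (384x512x3 uint8, blue, green, red), "fx", "fy", "cx", "cy" (pixels), "R" (3x3) and "t" (3): a world point X has camera coordinates R X + t. Camera axes: x right, y down, z forward; pixel columns grow to the right and rows downward; lengths in m; the calibration is good to about 2 mm. A picture is of the moment at which its call begins. There is no depth.
A pose or a line that the arm cannot do raises ctrl.Unreachable and nothing moves.
- sign_off(): hands the job in; it is judged then, once.
Readings, each from a call of its own:
- monitor.read_clock(): time.
- monitor.read_q(): joint angles.
- monitor.read_joint_vel(): joint speeds.
- monitor.read_tau(): joint torques, N m.
- monitor.read_ee_pos(): TCP position.
- monitor.read_ee_rot(): TCP orientation.
- monitor.read_wrist_force(): force on the tool from outside, world axes, zero at the start.
- monitor.read_torque(): the same for the moment, N m.
- monitor.read_gripper_width(): finger opening in m.
- monitor.read_finger_force(): force on a finger pad.
Only numpy, scipy, OpenCV 4.12 (cv2) and the standard library are available. Lean on these libraries where they do the work, as an engineer would, in place of code of your own. Each camera call takes 0.05 s, during which the arm holds its last target. There are 200 camera calls.

### The job

Both drawers of the curing box stand open. With the fingertips, push the drawer that has the ring stand (the small cone wearing a ring) standing in it gently and fully shut, so that the stand stays upright inside, and then press the larger of the two buttons on the control box all the way in and let it go to start the cure. Leave the other drawer open just as it is, do not press the small button, do not lift anything, and leave everything else on the bench where it is.

Things in the scene. Friction and masses are not known exactly. Their poses are not given: they have to be found in the camera images.
- curer: Curing box fixed to the bench: grey housing 170 mm deep (its x), 300 mm wide (its y), 90 mm high, amber roof (a black strip along the roof's rear edge rises to 100 mm). Origin: centre of its underside; z up; -x is the front, where the drawers slide out. Two equal drawers side by side: the left centred at y = +72.5 mm, the right at y = -72.5 mm.
- drawer_left (a joint): How far the left drawer (the one at the box's +y) is pulled out, in m: 0 is shut against its stop, 0.12 fully out; it slides out along the box's -x. It runs against about 2 N of friction and stays where it is left.
- drawer_right (a joint): The same for the right drawer (at the box's -y).
- drawer_left_front (a point): Centre of the outer face of the left drawer's front panel, 48 mm above the bench; moves with the drawer; axes parallel to the box's; the face looks to -x. The panel is flat plain aluminium, 140 mm wide, 12 mm thick, from 11 to 85 mm above the bench, without a handle (a 2 mm proud black strip near its top is look only). Shut, the face is 12 mm in front of the housing.
- drawer_right_front (a point): The same point on the right drawer, of the same sizes. Behind each panel is a tray, inside 118 mm wide and 136 mm deep, its floor 14 mm above the bench, its side walls 39 mm above the bench.
- ring_stand: Ring stand: a pale wooden cone 56 mm high with a round foot 36 mm across, a brass ring with a stone around it; stands loose in one of the two open drawers (left or right varies), in front of the housing. Origin: centre of its underside; z up along the cone.
- wax_jar: Squat round jar with a steel lid, 48 mm across and 30 mm high, standing loose in the other drawer. Origin: centre of its underside.
- control_box: Grey control box fixed to the bench, 75 mm (x) by 120 mm (y) by 35 mm high, to the left or right of the curing box, turned any way round. Origin: centre of its underside. Two round grey buttons in black housings point up from its top: the large one 30 mm from the centre towards its +y, the small one 34 mm towards its -y.
- start (a joint): Travel of the large button, m: 0 is up, 0.006 fully pressed; springs back up. Fully down takes about 4 N.
- start_top (a point): Centre of the top of the large (start) button, 32 mm across; 57 mm above the bench when up; its black housing is 48 mm across and its top lies 10 mm below the button's top. Pressed straight down.
- stop (a joint): Travel of the small button, m: 0 is up, 0.005 fully pressed. Not to be pressed.
- stop_top (a point): Centre of the top of the small (stop) button, 16 mm across; 56 mm above the bench.
- polish_tin: Loose plain steel tin, 72 mm across, 45 mm high, on the side of the curing box away from the control box. Origin: centre of its underside.
- hammer: Loose hammer lying on the bench at the robot's far right. Origin: under its middle.
- graver: Loose screwdriver-like hand tool lying on the bench at the robot's far left. Origin: under its middle.
- flux_bottle: Loose amber bottle, 50 mm across, 100 mm high, behind on the left. Origin: centre of its underside.
- mug: Loose white mug, 76 mm across, 85 mm high, behind on the right. Origin: centre of its underside.
- bangle: Brass bangle, 68 mm across, 10 mm high, lying loose on the rear half of the curing box's roof (underside 90 mm above the bench). Origin: centre of its underside.
Mind the look-alikes: they are no part of the job. Leave any pink, red or yellow look-alike of the control_box alone.

How it is judged:
By the outcome, as a careful person would: the job done as asked, in the order asked, and still so for the second after the job is handed in, with the robot touching nothing.
It also fails if it takes over 48 s, if anything falls off the work surface, if the arm or the gripper's body presses on something with over 40 N, if the wrist force passes 120 N, or if a joint passes its speed limit or range.

## Working session

There is one attempt and no reset: what is moved stays moved. The work goes in short steps, each a Python script; the robot and the scene stay as the last script left them, time stands still between calls to the robot, and variables do not carry over. Pictures are saved under pics/ and viewed, at most 10 in all, crops included, and the job is handed in when it is done.

```bash
mkdir -p pics; python3 - <<'E'
from bench import ctrl, claw, optics, monitor
import cv2, pickle
for n in("scene","top"):
    s=optics.snapshot(n); pickle.dump(s,open(n+".pkl","wb")); cv2.imwrite(f"pics/{n}0.png",cv2.resize(s["frame"],(768,576),interpolation=cv2.INTER_CUBIC))
    print(n,s["fx"],s["cx"],s["cy"],s["R"],s["t"])
print(monitor.read_clock(),ctrl.tcp_to_tips,monitor.read_ee_rot())
E
```

```text
scene 428.4442977910032 249.6745633761809 195.28726757727185 [[-0.63905402  0.76903812 -0.01379601]
 [ 0.5545869   0.44827318 -0.70105958]
 [-0.53295716 -0.45566603 -0.71296924]] [ 0.4505065  -0.20895879  1.84121362]
top 401.1523794902916 252.89040785069795 195.49530126445114 [[-0.01404178 -0.99988274  0.00611067]
 [-0.98749497  0.01290758 -0.15712122]
 [ 0.15702392 -0.00824051 -0.98756042]] [-0.10553998  0.57121446  1.66348529]
0.1 0.022 [-3.16900910e-04  1.67108308e-01  9.85938069e-01 -9.15281743e-04]
```

View pics/scene0.png

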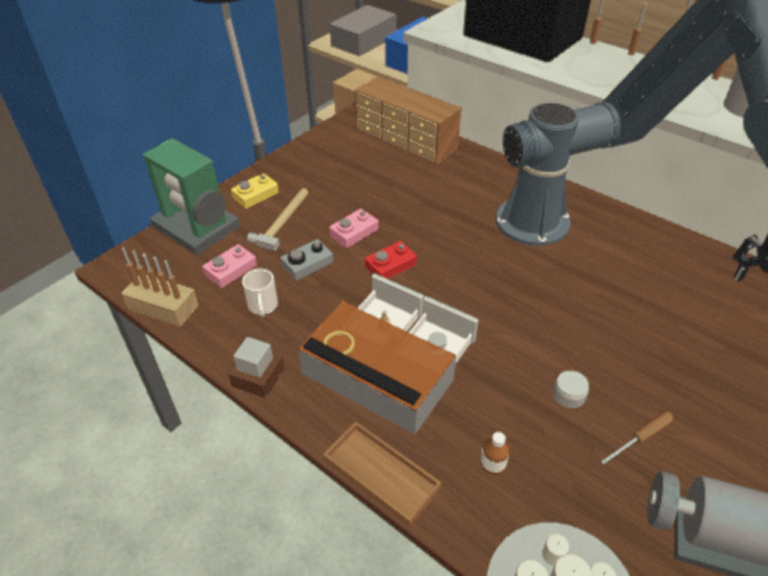

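View pics/top0.png

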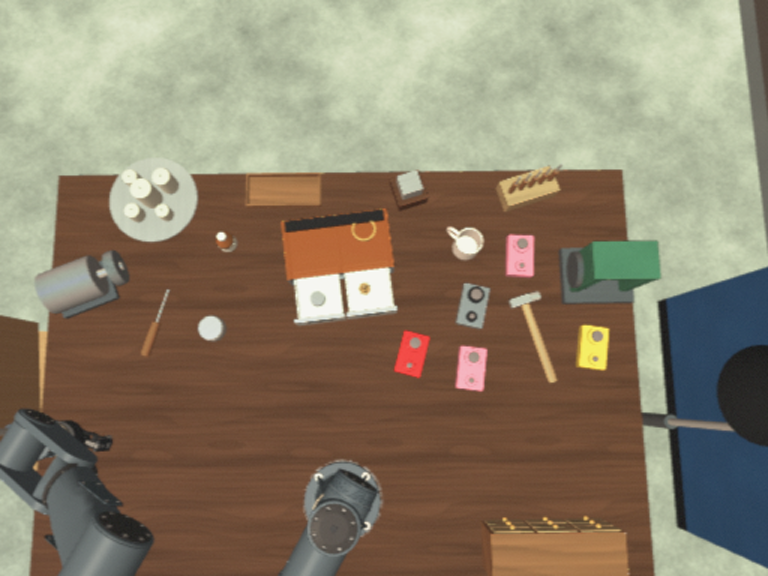

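Stand is in the box's right (-y) drawer, at about (365,289) in the enlarged top view. The jar is in the left one (318,298). The grey control box is at (473,305) and its large button at (477,293). Next I'll crop in for precise pixels.

```bash
cat > h.py <<'E'
import numpy as np, pickle, cv2
def ray(s,u,v,z):
    d=s["R"].T@np.array([(u-s["cx"])/s["fx"],(v-s["cy"])/s["fy"],1]); c=-s["R"].T@s["t"]
    return c+d*(z-c[2])/d[2]
def proj(s,X):
    p=s["R"]@np.array(X)+s["t"]; return s["fx"]*p[0]/p[2]+s["cx"],s["fy"]*p[1]/p[2]+s["cy"]
E
python3 - <<'E'
from h import *
s=pickle.load(open("top.pkl","rb")); f=s["frame"]
c=cv2.resize(f[130:230,180:340],(800,500),interpolation=cv2.INTER_CUBIC); cv2.imwrite("pics/crop1.png",c)
hsv=cv2.cvtColor(f,cv2.COLOR_BGR2HSV)
m=cv2.inRange(hsv,(5,150,130),(16,255,255)); m[:,:185]=0;m[:,270:]=0;m[:130]=0;m[215:]=0
ct=max(cv2.findContours(m,0,2)[0],key=cv2.contourArea)
P=np.array([ray(s,u,v,.09)[:2] for u,v in ct[:,0]],np.float32)
print(cv2.minAreaRect(P))
E
```

```text
((0.7067410945892334, 0.0047956109046936035), (0.16874727606773376, 0.3040541112422943), 6.4856367111206055)
```

View pics/crop1.png

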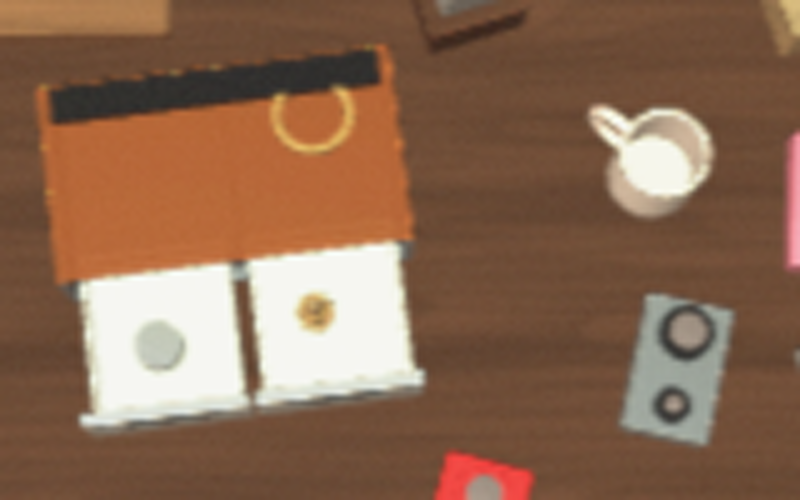

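The drawer panel's top edge runs about (258,407)-(424,380) in the crop. The stand is at (316,312), the large button at (688,330) and the small one at (673,404). The box is turned about +6.5°, and its roof measures 0.169 x 0.304, which matches the given size.

```bash
python3 - <<'E'
from h import *
s=pickle.load(open("top.pkl","rb")); sc=pickle.load(open("scene.pkl","rb"))
t=np.radians(6.49); R=np.array([[np.cos(t),-np.sin(t)],[np.sin(t),np.cos(t)]]); o=np.array([.7067,.0048])
def b(u,v,z): 
    X=ray(s,180+(u+.5)/5-.5,130+(v+.5)/5-.5,z); return X.round(4),((X[:2]-o)@R).round(4)
for n,u,v,z in(("panelL",258,405,.085),("panelR",424,386,.085),("stand",316,312,.05),("big",688,330,.057),("small",673,404,.056),("red",485,495,.05)): print(n,*b(u,v,z))
# buttons in both views: grey disc = non-black blob inside the dark ring
def ell(s,X):
    u,v=proj(s,X); print("proj",u,v)
    x0,y0=int(u)-25,int(v)-25; g=cv2.resize(s["frame"][y0:y0+50,x0:x0+50],(500,500),interpolation=cv2.INTER_CUBIC)
    return g
cv2.imwrite("pics/btn_scene.png",ell(sc,b(688,330,.057)[0]))
f=s["frame"][185:218,300:330]; m=(f.max(2)<75).astype(np.uint8)
for c in cv2.findContours(m,0,2)[0]:
    if cv2.contourArea(c)>8:
        (u,v),r=cv2.minEnclosingCircle(c); u+=300;v+=185; print("ring",u,v,r,ray(s,u,v,.047))
E
```

```text
panelL [ 0.5014 -0.0224  0.085 ] [-0.2071 -0.0038]
panelR [ 0.5154 -0.16    0.085 ] [-0.2087 -0.1421]
stand [ 0.5846 -0.0705  0.05  ] [-0.1298 -0.061 ]
big [ 0.5639 -0.3855  0.057 ] [-0.186  -0.3717]
small [ 0.5011 -0.3706  0.056 ] [-0.2467 -0.3497]
red [ 0.4271 -0.2107  0.05  ] [-0.3022 -0.1825]
proj 196.72134702416457 167.41882708234334
```

View pics/btn_scene.png

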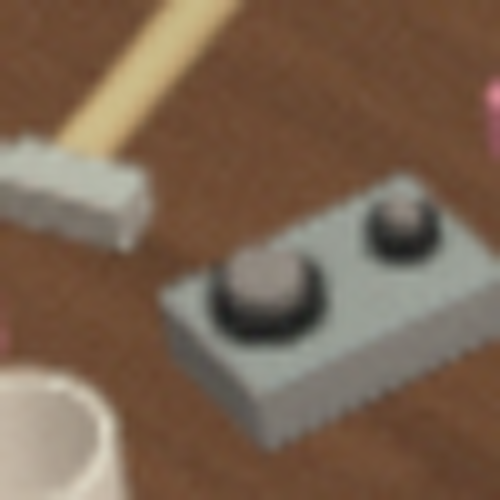

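The second view agrees: the button top is at about (265,270) in the crop, within about 5 mm of the prediction. Button spacing is 64.5 mm (should be 64), and the panel runs y = -4 to -142 mm with the drawer out about 0.111 m. Now I'll push.

```bash
cat >> h.py <<'E'
from scipy.spatial.transform import Rotation as Ro
t=np.radians(6.49); R2=np.array([[np.cos(t),-np.sin(t)],[np.sin(t),np.cos(t)]]); o=np.array([.7067,.0048])
def W(x,y,z): return np.r_[o+R2@[x,y],z]
def B(p): return (np.array(p[:2])-o)@R2
y=np.r_[R2@[0,1],0]; z=np.array([0,0,-1.]); Q=Ro.from_matrix(np.c_[np.cross(y,z),y,z]).as_quat()[[3,0,1,2]]
E
python3 - <<'E'
from h import *
from bench import ctrl, claw, optics, monitor
claw.gripper_to(0)
ctrl.move_pose(W(-.26,-.0725,.20),Q)
print(monitor.read_q(),monitor.read_clock())
ctrl.move_linear(W(-.26,-.0725,.067),speed=.12)
hit=ctrl.move_linear(W(-.15,-.0725,.067),speed=.04,contact_N=1.2)
print(hit,B(monitor.read_ee_pos()),monitor.read_wrist_force(),monitor.read_clock())
s=optics.snapshot("scene"); cv2.imwrite("pics/contact.png",cv2.resize(s["frame"][150:290,180:340],(800,700)[:1]+(600,)))
E
```

```text
[-4.47610771e-01  4.00442362e-01  1.87617535e+00  1.57921416e-04
  8.64778891e-01 -2.13261214e+00] 3.4583
True [-0.21724818 -0.07245935] [0.431996   0.24199595 0.91749771] 6.0167
```

View pics/contact.png

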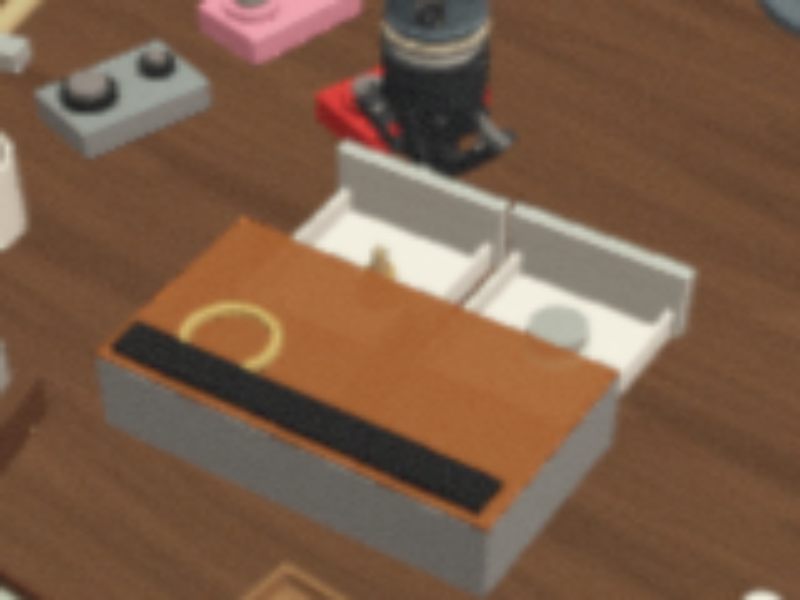

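The closed gripper is just in front of the right-hand drawer's panel. The stand is upright at (380,262), and nothing is near the left panel. Contact came where expected, so I'll push on to the stop.

```bash
python3 - <<'E'
from h import *
from bench import ctrl, claw, optics, monitor
hit=ctrl.move_linear(W(-.095,-.0725,.067),speed=.04,contact_N=12)
print(hit,B(monitor.read_ee_pos()),monitor.read_wrist_force(),monitor.read_clock())
ctrl.sleep(.3); print(B(monitor.read_ee_pos()),monitor.read_wrist_force())
s=optics.snapshot("scene"); cv2.imwrite("pics/shut.png",cv2.resize(s["frame"][150:290,180:340],(800,600)))
E
```

```text
True [-0.10964459 -0.07181108] [ 0.5780759  -0.02023131 -0.57363327] 8.5083
[-0.11141191 -0.07120178] [-0.01068562 -0.71543478  0.25690046]
```

View pics/shut.png

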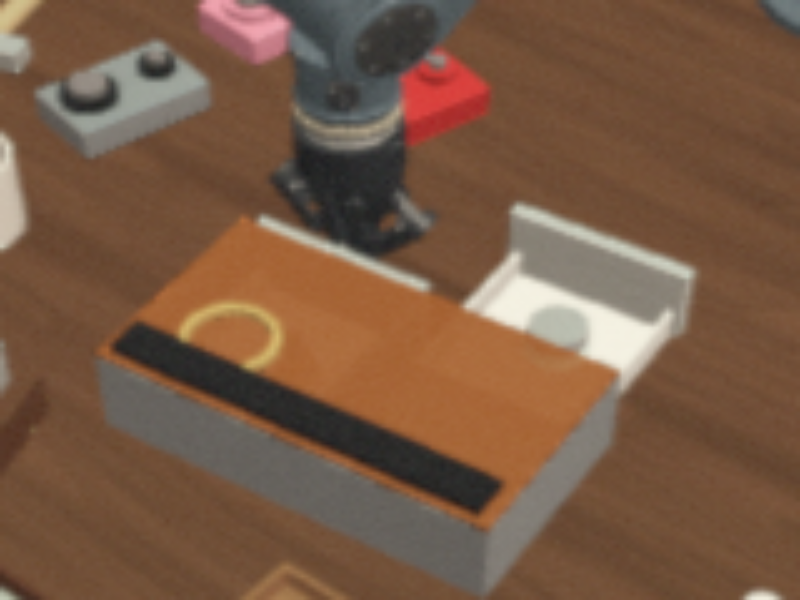

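The drawer looks shut: its panel lies against the roof edge from (260,220) to (430,285), and the left drawer hasn't moved. A slow second push should confirm it's on the stop.

```bash
python3 - <<'E'
from h import *
from bench import ctrl, claw, optics, monitor
for i in range(2):
    hit=ctrl.move_linear(W(-.098,-.0725,.067),speed=.012,contact_N=12)
    print(hit,B(monitor.read_ee_pos()),monitor.read_wrist_force(),monitor.read_clock())
ctrl.move_linear(W(-.14,-.0725,.067),speed=.05)
s=optics.snapshot("top"); pickle.dump(s,open("top2.pkl","wb"))
ctrl.move_linear(W(-.16,-.0725,.2),speed=.15)
big=np.array([.5639,-.3855])
ctrl.move_pose(np.r_[big,.13],Q)
print(monitor.read_q(),monitor.read_ee_pos(),monitor.read_clock())
s=optics.snapshot("top"); pickle.dump(s,open("top3.pkl","wb")); w=optics.snapshot("wrist")
cv2.imwrite("pics/w.png",np.vstack([cv2.resize(s["frame"][130:230,180:340],(480,300)),cv2.resize(w["frame"],(480,300))]))
E
```

```text
True [-0.1098997  -0.07081911] [-0.7318298  -0.39500638  5.98921299] 9.525
True [-0.11017477 -0.07062305] [-0.59683995  0.25314876  4.68748655] 10.15
[-7.61118986e-01  7.45369385e-01  1.37380995e+00  7.06499173e-04
  1.02349642e+00 -2.44671007e+00] [ 0.56418209 -0.38390047  0.13001891] 13.1583
```

View pics/w.png

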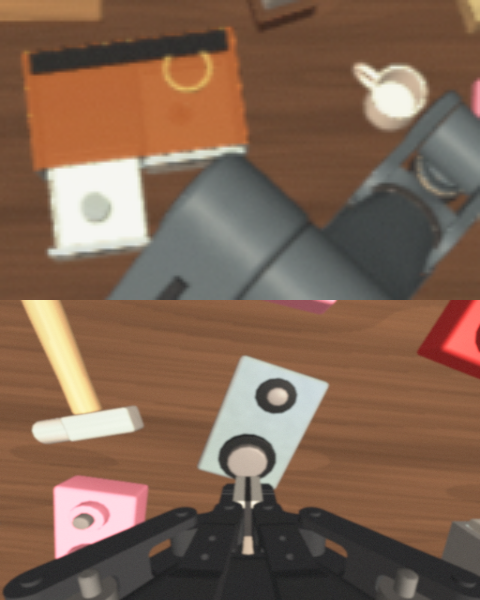

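The push stopped at the same place three times, which points to the hard stop. In the wrist view the large button (245,460) lies ahead of the tips. Before pressing, I'll check the drawer's gap from close up with the wrist camera.

```bash
python3 - <<'E'
from h import *
from bench import ctrl, optics, monitor
w0=optics.snapshot("wrist")
# button centre by two views: grey disc in wrist image
u,v=proj(w0,[.5639,-.3855,.057]); print("pred big px",u,v)
hsv=cv2.cvtColor(w0["frame"],cv2.COLOR_BGR2HSV); m=(w0["frame"].max(2)<70).astype(np.uint8); cv2.imwrite("pics/w0.png",w0["frame"])
pickle.dump(w0,open("w0.pkl","wb"))
ctrl.move_linear(np.r_[monitor.read_ee_pos()[:2],.22],speed=.15)
ctrl.move_pose(W(-.04,-.06,.22),Q)
w=optics.snapshot("wrist"); pickle.dump(w,open("w1.pkl","wb")); print(monitor.read_clock(),w["fx"])
for n,p in(("housing edge",W(-.085,-.0725,.09)),("panel shut front",W(-.097,-.0725,.085))): print(n,proj(w,p))
cv2.imwrite("pics/w1.png",cv2.resize(w["frame"],(800,600)))
E
```

```text
pred big px 263.5342504418715 205.75476046006267
15.4 282.93245881506675
housing edge (np.float64(253.16809190814288), np.float64(137.4344341216056))
panel shut front (np.float64(253.21505560802066), np.float64(123.12440200472717))
```

View pics/w1.png

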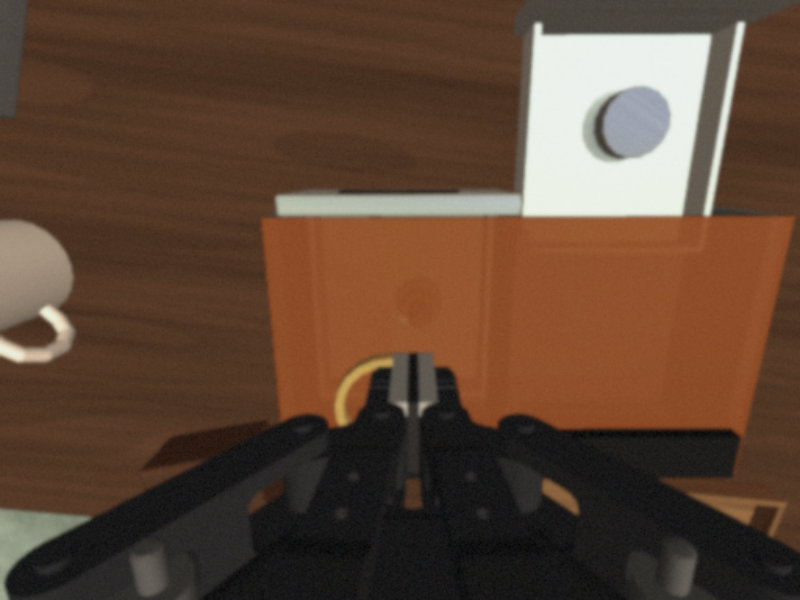

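View pics/w0.png

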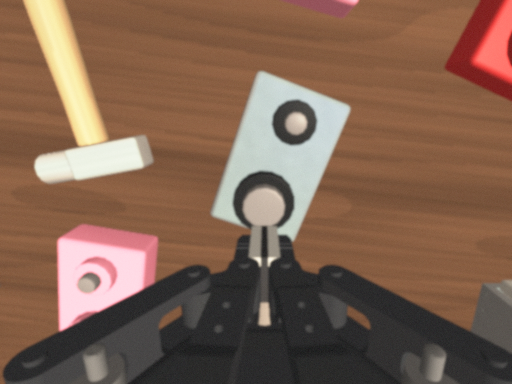

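The panel is flush. Its front edge is at about row 124 and the housing edge at 137 (expected 123 and 137), so the drawer is fully shut. The stand shows through the roof at (418,300), seen end-on. The large button sits at (264,206) against a prediction of (263.5,205.8), so I'll press it.

```bash
python3 - <<'E'
from h import *
from bench import ctrl, optics, monitor
big=[.5639,-.3855]
ctrl.move_pose(np.r_[big,.20],Q)
ctrl.move_linear(np.r_[big,.095],speed=.12)
print(monitor.read_ee_pos())
hit=ctrl.move_linear(np.r_[big,.0675],speed=.02,contact_N=14)
p=monitor.read_ee_pos();print(hit,p,p[2]-ctrl.tcp_to_tips,monitor.read_wrist_force(),monitor.read_clock())
ctrl.sleep(.2);p=monitor.read_ee_pos();print(p,monitor.read_wrist_force())
E
```

```text
[ 0.56451686 -0.38593844  0.09588271]
True [ 0.56382614 -0.38545564  0.0731254 ] 0.051125404780191126 [-0.29387535  0.78579336  4.7311262 ] 18.775
[ 0.56382828 -0.38543808  0.07312041] [-0.32123179 -0.0333688   4.55916093]
```

The tips stopped at 51.1 mm with the force spiking, and the fully pressed height is 51 mm, so the button went all the way in. Now I'll release, clear the scene and check.

```bash
python3 - <<'E'
from h import *
from bench import ctrl, optics, monitor
ctrl.move_linear([.5639,-.3855,.20],speed=.1)
ctrl.move_joints([1.056,.527,1.433,0,1.181,-.178]); ctrl.sleep(.3)
s=optics.snapshot("top"); s0=pickle.load(open("top.pkl","rb"))
d=cv2.absdiff(s["frame"],s0["frame"]).max(2)
for c in cv2.findContours((d>40).astype(np.uint8),0,2)[0]:
    if cv2.contourArea(c)>3: print(cv2.boundingRect(c))
print(monitor.read_clock())
cv2.imwrite("pics/end.png",cv2.resize(s["frame"][130:230,180:340],(800,500)))
E
```

```text
(57, 294, 8, 5)
(64, 291, 11, 10)
(56, 285, 6, 3)
(230, 179, 35, 33)
24.3667
```

View pics/end.png

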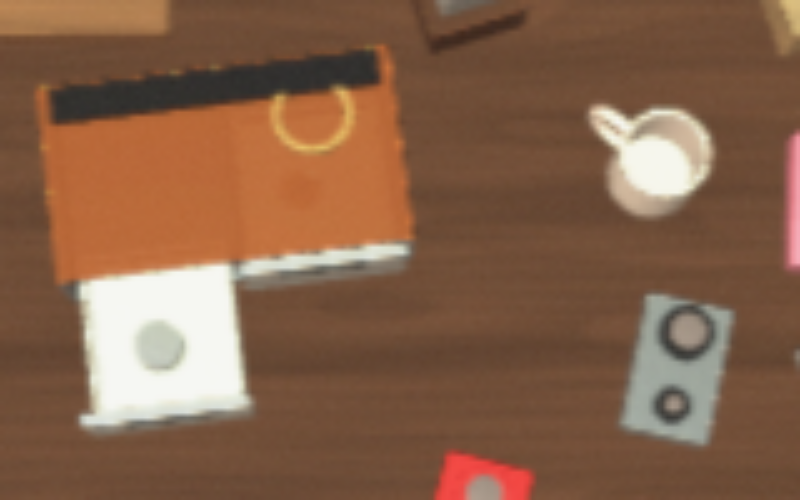

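Only the right-hand drawer (and the gripper) differs from the first picture. The stand shows as a round blob at (298,190) under the roof, and the left drawer and jar are where they were.

```bash
python3 -c "
from bench import sign_off
print(sign_off())"
```

```text
the job is handed in; nothing more can be done
None
```

I pushed the ring-stand drawer fully shut with the stand still upright, then pressed the large button all the way in and let it go; nothing else on the bench moved, and I handed the job in at about 24 s.

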